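# Set the bag sealer's dial and start it

## Task

On the bag sealer, turn the big ribbed dial clockwise with a fingertip, click by click, until its white pointer has clicked in at the long bar. Then press the round start key right down and let it come up again. Grasp nothing, leave the square key alone, and leave everything lying about where it is.

Things in the scene. Friction and masses are not known exactly. Their poses are not given: they have to be found in the camera images.
- sealer: white tabletop bag sealer, fixed to the table; flat deck 60 mm above the table, reaching from 100 mm in front of the origin to the jaws, 400 mm wide. Origin: on the table surface; x axis points to its rear (jaws), y to its left, z up. A jaw bar, 114 mm high, stands across its rear from x = +100 to +150 mm; a hinge block 115 mm high at its left end.
- dial_top (a point): centre of the dial's top face, on its upright axis (73 mm above the table; at x = -20, y = +30 mm in the sealer's frame). The dial is a flat black disc with ribbed rim, 96 mm in diameter, standing 13 mm above the deck, top face plain and flat, with a thin white painted pointer line from 17 to 45 mm radius. It is turned by pressing a fingertip lightly (about 5 N, or more) on the top face near the rim and sweeping round the axis, or by rubbing on its rim.
- dial (a joint): dial angle in rad, growing clockwise seen from above; 0 = pointer at the long raised bar, which lies on the deck straight behind the dial (towards the jaws; 24 mm long, the short ones 7 mm). Clicks (spring detents) every 0.524 rad (30 degrees); it needs about 0.07 N m to leave a click, and let go it snaps to the nearest one. It starts about one to three clicks anticlockwise of the long bar (about -0.52, -1.05 or -1.57). Stops at -1.85 and +0.8.
- start_key_top (a point): centre of the top of the round start key, 28 mm across, grey in a round black collar, on the deck at x = -35, y = -90 mm in the sealer's frame; top 74 mm above the table when up
- start_key (a joint): travel of the round start key in m, 0 = up, 0.006 = fully down; springs back by itself; full press takes about 4.2 N
- square_key (a joint): travel of the square key in m (26 mm square cap, same height and spring), on the deck 60 mm to the right of the round key; 0 = up, 0.006 = fully down. To be left alone.
- tape_roll_mid (a point): clear ring of adhesive tape, 52 mm across, 19 mm high, lying flat on the sealer's deck left of the dial; point at its centre, half-way up. Loose bystander.
- bag_clip_mid (a point): white plastic clip, about 70 x 20 x 10 mm, lying on the deck between the round key and the jaws; point at its centre, half-way up. Loose bystander.
- marker_mid (a point): white marker with black cap, 135 x 16 x 16 mm, lying on the table in front of the sealer, left; point at its centre, half-way up. Loose bystander.
- stapler_mid (a point): black stapler, 120 x 36 x 41 mm, on the table in front of the sealer, right; point at its centre, half-way up. Loose bystander.
- carton_mid (a point): small cardboard carton, 80 x 60 x 50 mm, on the table left of the sealer; point at its centre, half-way up. Loose bystander.
- jar_mid (a point): jar with steel lid, 56 mm across, 70 mm high, on the table right of the sealer; point at its centre, half-way up. Loose bystander.
- bottle_mid (a point): upright white bottle, 60 mm across, 170 mm high, on the table right of the sealer; point at its centre, half-way up. Loose bystander.
- label_roll_mid (a point): paper label roll, 80 mm across, 40 mm high, on the table left of the sealer; point at its centre, half-way up. Loose bystander.

How it is judged:
By the outcome, as a careful person would: the job done as asked, in the order asked, and still so for the second after the job is handed in, with the robot touching nothing.
It also fails if it takes over 45 s, if anything falls off the work surface, if the arm or the gripper's body presses on something with over 40 N, if the wrist force passes 120 N, or if a joint passes its speed limit or range.

## Robot

A 6-joint arm with a two-finger parallel gripper is mounted at the origin on the work surface. World frame = base frame: x ahead of the robot, y to its left, z up, the work surface at z = 0. Lengths are in mm, angles in rad, forces in N, time in s.
With the tool pointing down it reaches from about 275 to 1000 mm from the base axis. Payload 8.4 kg.
Tool frame: the origin (TCP) lies at the very end of the fingers, on their centre line; the grasp point (between the pads) lies 19 mm behind it; z points along the fingers, y is the direction in which the jaws open and shut (so a half turn about z gives the same grasp; the last joint's range is limited). The gripper opens to 85 mm and grips with 20 to 120 N. Pads are 22 mm wide; open, the fingers measure 114 mm over their backs; the gripper's body (76 mm by 85 mm) begins 54 mm behind the grasp point. The pads swing forward as they close: fully open they stand 13 mm farther back than shut.
Start: joints at [-1.189, 0.353, 1.633, -0, 1.155, -0.002], TCP at [234.028, -579.533, 203.481] pointing down, gripper open.
Joint ranges: [-2.63, 2.63], [-0.92, 2.1], [0.06, 2.66], [-1.3, 4.44], [0, 2.69], [-3.02, 3.02]. Speed limits (rad/s): [2.22, 2.22, 2.79, 3.14, 3.14, 3.14].

## Interface

Orientations are given as [roll, pitch, yaw] about the fixed x, y, z axes, in that order (R = Rz(yaw) Ry(pitch) Rx(roll)).
In Python, from rig import r gives the robot as it stands.
- The arm moves only by the tool jog_arm, never from a script. Its argument "increments" is text: rows parted by semicolons, each of 7 numbers parted by spaces: the shift along the tool's x, y, z in cm, then the turn, a rotation vector about the tool's x, y, z in rad, then the opening, from -1 (shut) to 1 (fully open). A call has exactly 8 rows; each row shifts and turns the commanded pose from where the row before left it, along the tool's axes as they then stand; what a row does not reach is not made up. A row lasts 1/10 s, in which the tool goes at most 50 mm and 8.59 degrees, less where a joint would pass 70% of its speed; a pose out of reach is approached as far as the arm can. A call with a gripper value outside its range is refused whole. The fingers move at their own pace and stop on an object; "squeeze" is the grip in N (left out, the last holds). Time passes only in rows, so rows that do not move let the fingers close, or fill a call up. It gives the time, the measured TCP pose, the force and the opening at its end, in the units of the state.
- r.sense(): the state, without advancing time (a new reading comes with each control period).
- r.grab_frame(name): name is "scene" or "top" or "wrist"; returns the picture (400x640x3 uint8, red, green, blue); there is no depth.
- r.camera_info(name): a dict with "K" (3x3 intrinsics, pixels), "dist_coeffs" ([k1, k2, p1, p2, k3] as OpenCV has them; the pictures are not rectified), "rvec" (rotation vector, rad) and "tvec" (3), from world to camera coordinates, as OpenCV has them. Camera axes: x right, y down, z forward; pixel columns grow to the right and rows downward; lengths in mm; the calibration is good to about 2 mm. A picture is of the moment at which its call begins: read the wrist's pose just before it. camera_info takes no time and is no camera call; for the wrist camera it gives the pose at the moment of the call.
- r.sign_off(): hands the job in, once; it reports no verdict.
The state is a dict: "clock": time; "qpos": joint angles; "qvel": joint speeds; "joint_efforts": joint torques, N m; "eef_pos": TCP position; "tcp_rot": TCP orientation; "contact_force": force on the tool from outside, world axes, zero at the start; "wrist_torque": the same for the moment, N m; "opening": opening from 0.0 (shut) to 1.0 (fully open).
Only numpy, scipy, OpenCV 4.12 (cv2) and the standard library are available. Lean on these libraries where they do the work, as an engineer would, in place of code of your own. Each camera call takes 0.05 s, during which the arm holds its last target.

## Working session

There is one attempt and no reset: what is moved stays moved. The work goes in short steps, Python scripts to look and compute and a tool call to move; the robot and the scene stay as the last step left them, time stands still between calls to the robot, and variables do not carry over. Pictures are saved under pics/ and viewed, and the job is handed in when it is done.

Besides the shell and the picture viewer there is one more tool, called by a JSON object that holds its "name" and its "arguments". jog_arm: Moves the arm, as the interface text tells. Its arguments: {"type":"object","properties":{"increments":{"type":"string"},"squeeze":{"type":"number"}},"required":["increments"]}

```bash
ls; mkdir -p pics; python3 - <<'E'
from rig import r
import cv2
for n in ("top","scene"):
    im=r.grab_frame(n); cv2.imwrite(f"pics/{n}0.png",im[:,:,::-1])
    c=r.camera_info(n); print(n,c)
s=r.sense(); print(s)
E
```

```text
pics
top {'K': array([[464.77044096,   0.        , 320.80334568],
       [  0.        , 464.77044096, 198.78639673],
       [  0.        ,   0.        ,   1.        ]]), 'dist_coeffs': array([0.01768948, 0.        , 0.        , 0.        , 0.        ]), 'rvec': array([ 2.17688886, -2.18140001,  0.10843352]), 'tvec': array([  48.87978717,  578.2166905 , 1383.34577687])}
scene {'K': array([[489.15479539,   0.        , 320.44675773],
       [  0.        , 489.15479539, 207.89224918],
       [  0.        ,   0.        ,   1.        ]]), 'dist_coeffs': array([0.01843295, 0.        , 0.        , 0.        , 0.        ]), 'rvec': array([ 2.50239381,  0.74996383, -0.22790784]), 'tvec': array([-469.05658343, -189.05637217, 1302.96763316])}
{'clock': 0.1, 'qpos': array([-1.18941371e+00,  3.53591097e-01,  1.63408588e+00, -1.71132518e-06,
        1.15518792e+00, -2.41250329e-03]), 'qvel': array([-0.00117398, -0.00026303, -0.00255579,  0.0005544 ,  0.00059502,
       -0.00128725]), 'joint_efforts': array([ 3.92446573e-04, -6.06357551e+01, -3.42821395e+01, -2.87084174e-05,
        3.86203435e-03, -2.75781855e-05]), 'eef_pos': array([ 233.84177841, -579.09366205,  202.81797492]), 'tcp_rot': array([-3.14032041e+00, -1.50453242e-06,  3.83795815e-01]), 'contact_force': array([ 1.23731776, -0.15192138,  0.43230444]), 'wrist_torque': array([0.01676345, 0.03114936, 0.03137664]), 'opening': 1.0007822621026168}
```

View pics/top0.png

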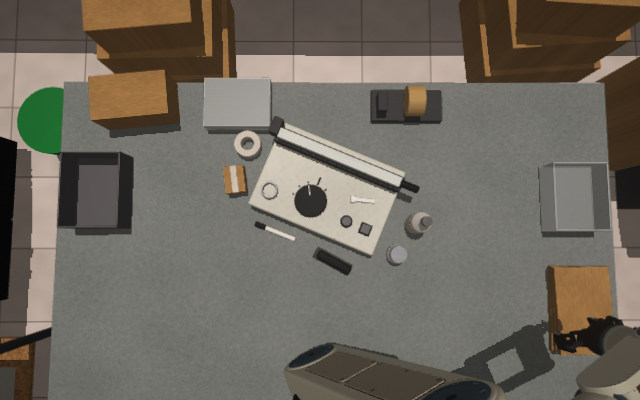

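View pics/scene0.png

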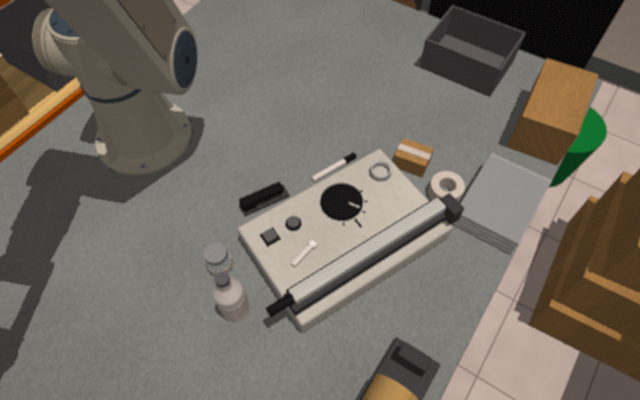

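The top view shows the dial at about (311,201), the round key at (346,221) and the square key at (365,229). The scene view shows the dial at (342,202) and the round key at (293,223). Next I'll zoom in and measure.

```bash
cat > h.py <<'E'
import numpy as np, cv2
from rig import r
def ray(n,uv,z,c=None):
    c=c or r.camera_info(n); R,_=cv2.Rodrigues(c["rvec"]); t=np.array(c["tvec"]).reshape(3)
    p=cv2.undistortPoints(np.array(uv,float).reshape(-1,1,2),c["K"],c["dist_coeffs"]).reshape(-1,2)
    d=np.c_[p,np.ones(len(p))]@R; o=-R.T@t
    return o+d*((z-o[2])/d[:,2])[:,None]
def proj(n,P,c=None):
    c=c or r.camera_info(n)
    return cv2.projectPoints(np.array(P,float).reshape(-1,1,3),c["rvec"],c["tvec"],c["K"],c["dist_coeffs"])[0].reshape(-1,2)
E
python3 - <<'E'
from h import *
for n,d,k in (("top",(311,201),(346,221)),("scene",(342,202),(293,223))):
    im=cv2.imread(f"pics/{n}0.png"); g=cv2.cvtColor(im,cv2.COLOR_BGR2GRAY)
    m=(g<75).astype(np.uint8)
    cs,_=cv2.findContours(m,cv2.RETR_EXTERNAL,cv2.CHAIN_APPROX_NONE)
    for c in cs:
        x,y=c.reshape(-1,2).mean(0)
        if len(c)>=8 and np.hypot(x-d[0],y-d[1])<90:
            c2=cv2.convexHull(c)
            if len(c2)<5: continue
            e=cv2.fitEllipse(c2); print(n,cv2.contourArea(c),e, ray(n,e[0],73)[0].round(1))
    x,y=d; z=cv2.resize(im[y-60:y+60,x-80:x+80],None,fx=5,fy=5,interpolation=cv2.INTER_CUBIC)
    cv2.imwrite(f"pics/{n}z.png",z)
E
```

```text
top 416.0 ((331.5206604003906, 260.8678894042969), (14.548739433288574, 48.729461669921875), 117.5438461303711) [393.5  17.5  73. ]
top 13.5 ((364.35198974609375, 229.23773193359375), (11.300747871398926, 12.838334083557129), 163.7935791015625) [484.7 -78.6  73. ]
top 47.5 ((259.69097900390625, 225.1191864013672), (6.356754779815674, 12.703720092773438), 114.0165786743164) [497.4 226.2  73. ]
top 86.5 ((346.0467529296875, 221.24087524414062), (10.860761642456055, 11.480538368225098), 158.4931640625) [508.1 -25.4  73. ]
top 213.5 ((310.01519775390625, 231.87078857421875), (4.206421375274658, 142.02520751953125), 112.74524688720703) [477.4  79.7  73. ]
top 723.5 ((310.33502197265625, 200.71133422851562), (31.589500427246094, 31.95924949645996), 177.71319580078125) [568.4  78.8  73. ]
top 0.0 ((318.5, 181.0), (0.9122346043586731, 6.976233005523682), 24.40703773498535) [626.6  54.7  73. ]
top 77.0 ((41.218048095703125, -105.86886596679688), (92.72893524169922, 729.374755859375), 146.31626892089844) [1510.2  900.1   73. ]
top 29.0 ((249.4248809814453, 148.69818115234375), (22.821054458618
[... 694 characters left out ...]
09338378906) [723.9 204.5  73. ]
scene 1124.5 ((341.18365478515625, 201.578857421875), (35.93244934082031, 41.34809494018555), 90.91490936279297) [570.6  74.9  73. ]
scene 799.5 ((262.51641845703125, 198.4921112060547), (27.201446533203125, 52.70261001586914), 67.94731903076172) [416.8 -15.6  73. ]
scene 2104.5 ((354.46087646484375, 214.8098907470703), (169.412841796875, 287.9873352050781), 47.70638656616211) [613.8  61.7  73. ]
scene 266.5 ((409.20330810546875, 165.92355346679688), (11.626264572143555, 37.03230667114258), 113.12462615966797) [651.7 245.9  73. ]
scene 56.5 ((349.1728820800781, 157.9549560546875), (8.237462997436523, 14.446218490600586), 59.52621078491211) [520.9 189.   73. ]
```

View pics/topz.png

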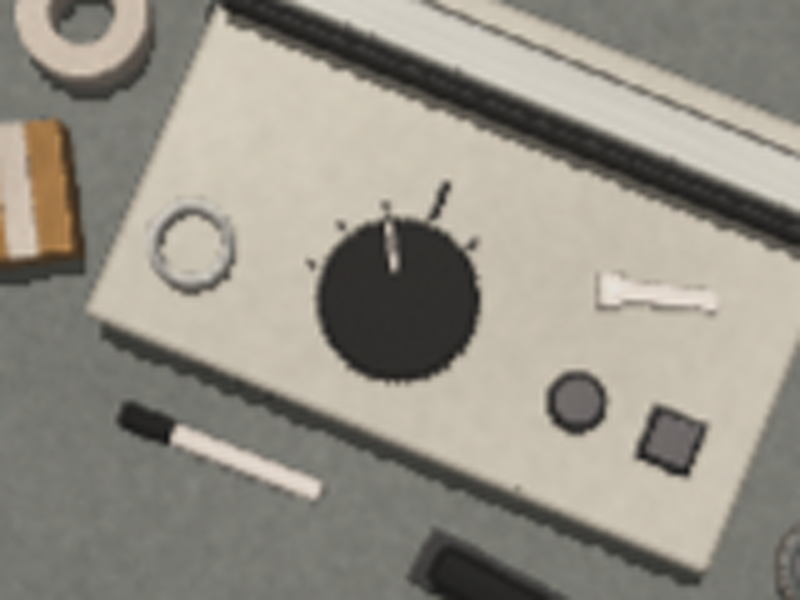

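View pics/scenez.png

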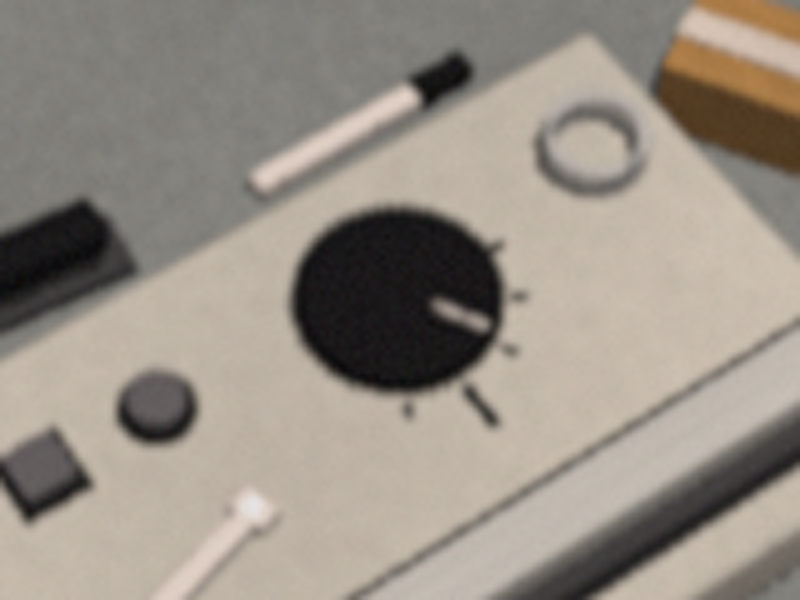

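The pointer sits about 30° anticlockwise of the long bar, so it needs one click. The dial centre is at about (569.5, 77), the key at about (509, -27), and the sealer yaw is about -22°. I'll close the fingers and move to the front of the dial at safe height.

{"name": "jog_arm", "arguments": {"increments": "3.25 -3 0 0 0 0 -1;3.25 -3 0 0 0 0 -1;3.25 -3 0 0 0 0 -1;3.25 -3 0 0 0 0 -1;3.25 -3 0 0 0 0 -1;3.25 -3 0 0 0 0 -1;3.25 -3 0 0 0 0 -1;3.25 -3 0 0 0 0 -1", "squeeze": 20}}

```text
clock: 0.9
eef_pos: [385.5, -257.9, 203.4]
tcp_rot: [-3.142, 0.0, 0.384]
contact_force: [0.0, -0.3, -0.2]
opening: 0.003
```

{"name": "jog_arm", "arguments": {"increments": "3.25 -3 0 0 0 0 -1;3.25 -3 0 0 0 0 -1;3.25 -3 0 0 0 0 -1;3.25 -3 0 0 0 0 -1;3.25 -3 0 0 0 0 -1;3.25 -3 0 0 0 0 -1;3 -3 2 0 0 0 -1;0 0 3 0 0 0 -1"}}

```text
clock: 1.7
eef_pos: [518.5, 23.5, 154.3]
tcp_rot: [3.141, -0.005, 0.387]
contact_force: [0.3, -1.4, -0.9]
opening: 0.004
```

{"name": "jog_arm", "arguments": {"increments": "1 -1 2 0 0 0 -1;1 -1 2 0 0 0 -1;1 -0.9 1 0 0 0 -1;0 0 0 0 0 0 -1;0 0 0 0 0 0 -1;0 0 0 0 0 0 -1;0 0 0 0 0 0 -1;0 0 0 0 0 0 -1"}}

```text
clock: 2.5
eef_pos: [532.5, 57.1, 104.2]
tcp_rot: [3.141, -0.001, 0.383]
contact_force: [0.4, 0.4, 0.3]
opening: 0.002
```

```bash
python3 - <<'E'
from h import *
s=r.sense(); print(s["eef_pos"],s["contact_force"],s["qpos"])
for n in("wrist","top","scene"):
    c=r.camera_info(n);im=r.grab_frame(n)[:,:,::-1].copy()
    for p in proj(n,[s["eef_pos"],[569.5,77,73],[509,-27,74]],c): cv2.circle(im,tuple(int(v) for v in p),2,(0,0,255),-1)
    if n!="wrist":
        x,y=(311,201) if n=="top" else (342,202)
        im=cv2.resize(im[y-60:y+60,x-80:x+80],None,fx=5,fy=5)
    cv2.imwrite(f"pics/{n}1.png",im)
E
```

```text
[532.45559618  57.05641358 104.19090077] [0.37694621 0.37248224 0.30497351] [ 1.03983588e-01  3.35381121e-01  1.91385473e+00 -6.48615374e-05
  8.91281999e-01  1.29161137e+00]
```

View pics/wrist1.png

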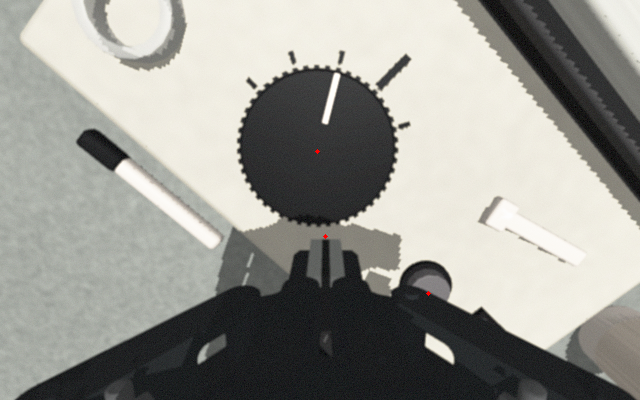

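View pics/top1.png

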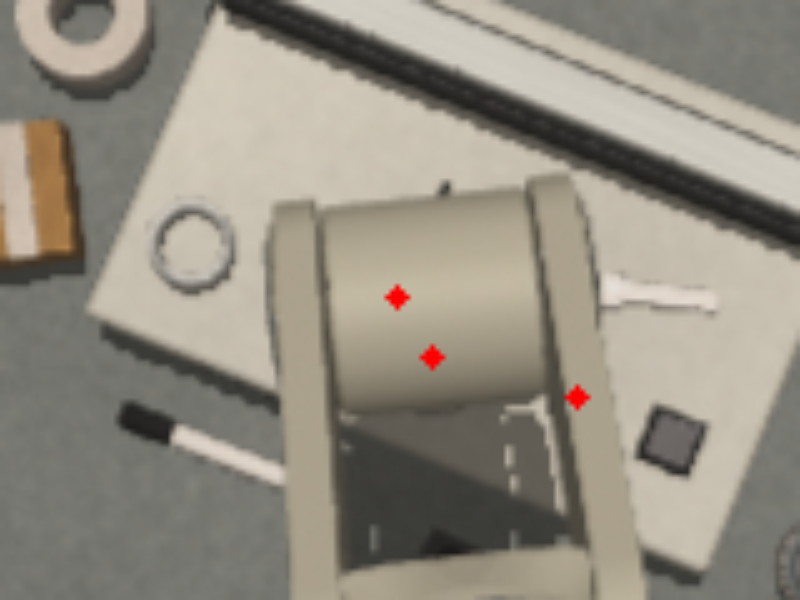

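View pics/scene1.png

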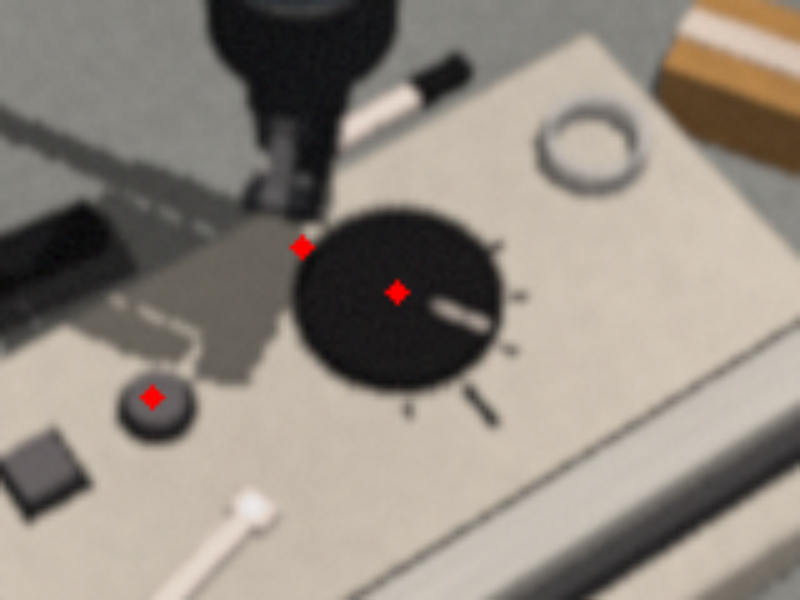

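In the wrist view the dial centre is at about (318,147) and the pointer is at the short tick just before the long bar at (395,70). That confirms one click. The fingertip is just in front of the rim, so I'll shift over the dial and approach gently.

{"name": "jog_arm", "arguments": {"increments": "0.9 -0.6 0.8 0 0 0 -1;0 0 0.9 0 0 0 -1;0 0 0.7 0 0 0 -1;0 0 0.2 0 0 0 -1;0 0 0 0 0 0 -1;0 0 0 0 0 0 -1;0 0 0 0 0 0 -1;0 0 0 0 0 0 -1"}}

```text
clock: 3.45
eef_pos: [538.5, 66.3, 77.8]
tcp_rot: [3.141, -0.001, 0.384]
contact_force: [0.2, -0.6, 0.5]
opening: 0.002
```

{"name": "jog_arm", "arguments": {"increments": "0 0 0.1 0 0 0 -1;0 0 0.1 0 0 0 -1;0 0 0.1 0 0 0 -1;0 0 0 0 0 0 -1;0 0 0 0 0 0 -1;0 0 0 0 0 0 -1;0 0 0 0 0 0 -1;0 0 0 0 0 0 -1"}}

```text
clock: 4.25
eef_pos: [538.3, 66.4, 74.5]
tcp_rot: [-3.142, -0.0, 0.384]
contact_force: [0.2, -0.1, -0.1]
opening: -0.004
```

{"name": "jog_arm", "arguments": {"increments": "0 0 0.05 0 0 0 -1;0 0 0.05 0 0 0 -1;0 0 0.05 0 0 0 -1;0 0 0.05 0 0 0 -1;0 0 0 0 0 0 -1;0 0 0 0 0 0 -1;0 0 0 0 0 0 -1;0 0 0 0 0 0 -1"}}

```text
clock: 5.05
eef_pos: [538.3, 66.4, 72.5]
tcp_rot: [-3.142, -0.0, 0.384]
contact_force: [0.4, -0.1, 0.1]
opening: -0.001
```

{"name": "jog_arm", "arguments": {"increments": "0 0 0.05 0 0 0 -1;0 0 0 0 0 0 -1;0 0 0.05 0 0 0 -1;0 0 0 0 0 0 -1;0 0 0 0 0 0 -1;0 0 0 0 0 0 -1;0 0 0 0 0 0 -1;0 0 0 0 0 0 -1"}}

```text
clock: 5.85
eef_pos: [538.3, 66.4, 71.5]
tcp_rot: [3.142, -0.0, 0.384]
contact_force: [0.3, 0.1, 0.9]
opening: -0.001
```

{"name": "jog_arm", "arguments": {"increments": "0 0 0.03 0 0 0 -1;0 0 0 0 0 0 -1;0 0 0.02 0 0 0 -1;0 0 0 0 0 0 -1;0 0 0 0 0 0 -1;0 0 0 0 0 0 -1;0 0 0 0 0 0 -1;0 0 0 0 0 0 -1"}}

```text
clock: 6.65
eef_pos: [538.3, 66.4, 71.0]
tcp_rot: [3.142, -0.0, 0.384]
contact_force: [0.0, 0.1, 0.3]
opening: -0.001
```

{"name": "jog_arm", "arguments": {"increments": "0 0 0.05 0 0 0 -1;0 0 0 0 0 0 -1;0 0 0.05 0 0 0 -1;0 0 0 0 0 0 -1;0 0 0 0 0 0 -1;0 0 0 0 0 0 -1;0 0 0 0 0 0 -1;0 0 0 0 0 0 -1"}}

```text
clock: 7.45
eef_pos: [538.3, 66.4, 70.0]
tcp_rot: [-3.142, -0.0, 0.384]
contact_force: [0.0, 0.4, 0.4]
opening: -0.0
```

```bash
python3 - <<'E'
from h import *
s=r.sense(); print(s["eef_pos"],s["contact_force"])
im=r.grab_frame("wrist")[:,:,::-1].copy()
cv2.imwrite(f"pics/wrist2.png",im)
E
```

```text
[538.30643466  66.40065557  69.98948525] [0.01175586 0.39785401 0.40745576]
```

View pics/wrist2.png

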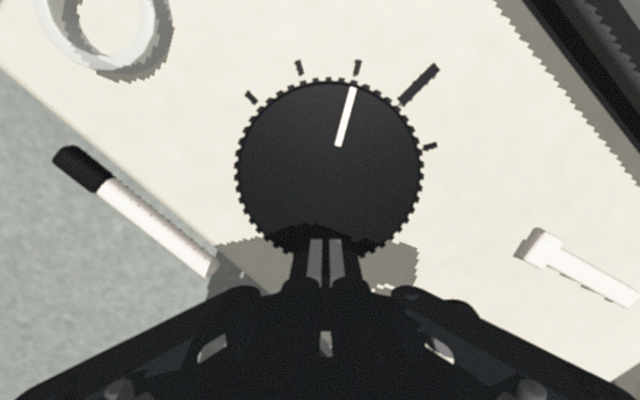

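{"name": "jog_arm", "arguments": {"increments": "0 0 0.05 0 0 0 -1;0 0 0 0 0 0 -1;0 0 0.05 0 0 0 -1;0 0 0 0 0 0 -1;0 0 0.05 0 0 0 -1;0 0 0 0 0 0 -1;0 0 0 0 0 0 -1;0 0 0 0 0 0 -1"}}

```text
clock: 8.3
eef_pos: [538.3, 66.4, 68.5]
tcp_rot: [3.142, 0.0, 0.384]
contact_force: [0.3, -0.1, 0.1]
opening: -0.002
```

{"name": "jog_arm", "arguments": {"increments": "0 0 0.05 0 0 0 -1;0 0 0 0 0 0 -1;0 0 0.05 0 0 0 -1;0 0 0 0 0 0 -1;0 0 0.05 0 0 0 -1;0 0 0 0 0 0 -1;0 0 0 0 0 0 -1;0 0 0 0 0 0 -1"}}

```text
clock: 9.1
eef_pos: [538.3, 66.4, 67.0]
tcp_rot: [-3.142, 0.0, 0.384]
contact_force: [-0.4, 0.4, 0.3]
opening: 0.001
```

```bash
python3 - <<'E'
from h import *
s=r.sense(); print(s["eef_pos"],s["contact_force"],s["wrist_torque"],s["joint_efforts"])
im=r.grab_frame("wrist")[:,:,::-1].copy()
cv2.imwrite(f"pics/wrist3.png",cv2.resize(im[130:330,200:460],None,fx=3,fy=3))
im=r.grab_frame("scene")[:,:,::-1].copy()
cv2.imwrite(f"pics/scene3.png",cv2.resize(im[140:240,262:422],None,fx=5,fy=5))
E
```

```text
[538.30988469  66.39821681  66.97331632] [-0.39669971  0.38866914  0.29880955] [-0.02266317 -0.00630884 -0.058637  ] [-2.51343099e-04 -5.52084196e+01 -2.56803149e+01  7.53619315e-05
  1.26390936e-03 -2.30283939e-05]
```

View pics/wrist3.png

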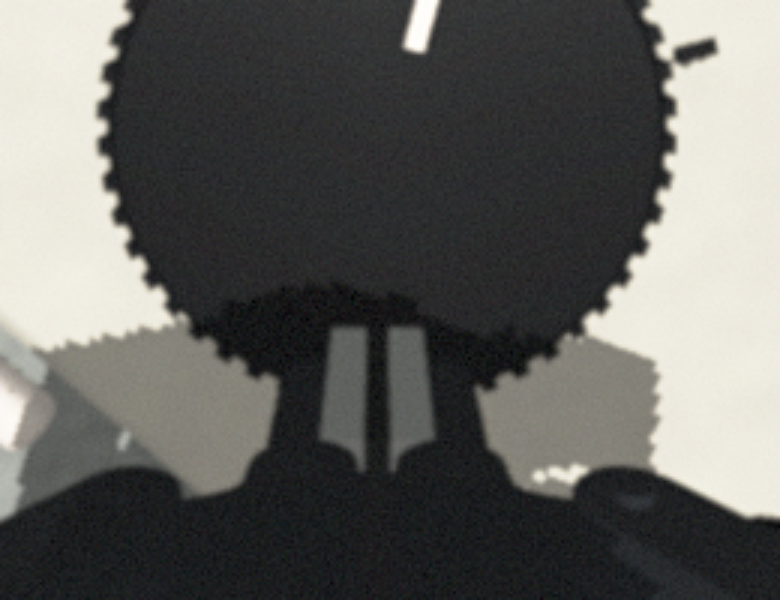

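View pics/scene3.png

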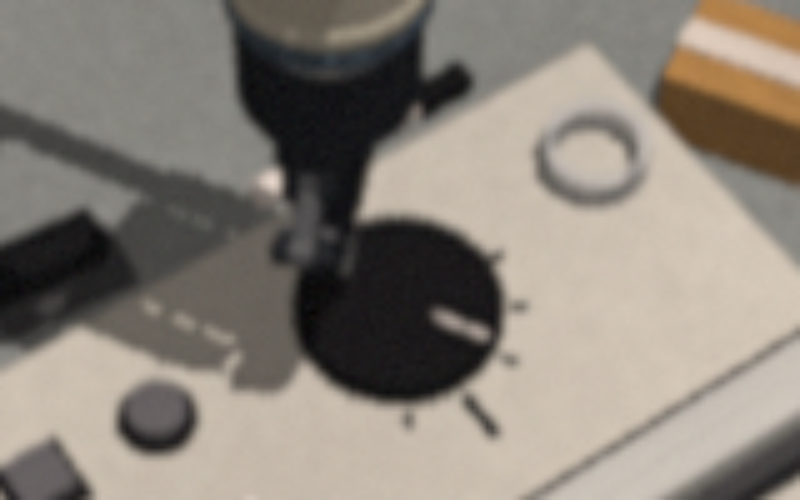

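{"name": "jog_arm", "arguments": {"increments": "0 0 0.03 0 0 0 -1;0 0 0.03 0 0 0 -1;0 0 0.03 0 0 0 -1;0 0 0.03 0 0 0 -1;0 0 0 0 0 0 -1;0 0 0 0 0 0 -1;0 0 0 0 0 0 -1;0 0 0 0 0 0 -1"}}

```text
clock: 10.0
eef_pos: [538.3, 66.4, 65.8]
tcp_rot: [-3.142, -0.0, 0.384]
contact_force: [-0.1, 0.5, 0.8]
opening: 0.002
```

{"name": "jog_arm", "arguments": {"increments": "0 0 0.03 0 0 0 -1;0 0 0.03 0 0 0 -1;0 0 0.03 0 0 0 -1;0 0 0.03 0 0 0 -1;0 0 0 0 0 0 -1;0 0 0 0 0 0 -1;0 0 0 0 0 0 -1;0 0 0 0 0 0 -1"}}

```text
clock: 10.8
eef_pos: [538.3, 66.4, 64.6]
tcp_rot: [3.142, -0.0, 0.384]
contact_force: [-0.5, -0.2, -0.1]
opening: -0.0
```

```bash
python3 - <<'E'
from h import *
s=r.sense(); p=s["eef_pos"]; c=r.camera_info("wrist")
for dz in (0,3,6,9,12,15): print(dz,proj("wrist",[p+[0,0,dz]],c)[0].round(1),proj("scene",[p+[0,0,dz]])[0].round(1))
im=r.grab_frame("wrist")[:,:,::-1].copy()
cv2.imwrite(f"pics/wrist4.png",cv2.resize(im[180:280,260:390],None,fx=6,fy=6))
E
```

```text
0 [325.7 236.2] [327.1 199.6]
3 [325.7 238.3] [327.1 198.9]
6 [325.7 240.5] [327.1 198.2]
9 [325.7 242.8] [327.1 197.5]
12 [325.7 245.1] [327.1 196.8]
15 [325.7 247.5] [327.1 196.1]
```

View pics/wrist4.png

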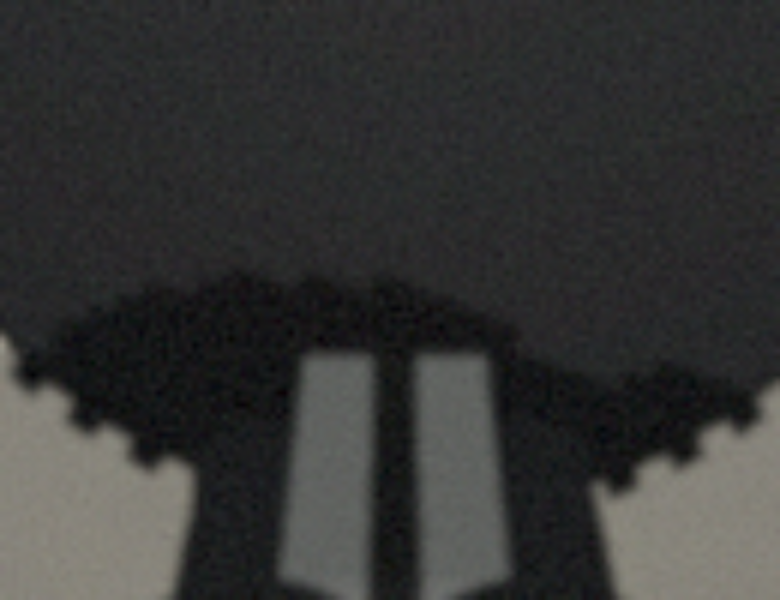

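{"name": "jog_arm", "arguments": {"increments": "0 0 0.03 0 0 0 -1;0 0 0.03 0 0 0 -1;0 0 0.03 0 0 0 -1;0 0 0.03 0 0 0 -1;0 0 0.03 0 0 0 -1;0 0 0.03 0 0 0 -1;0 0 0 0 0 0 -1;0 0 0 0 0 0 -1"}}

```text
clock: 11.65
eef_pos: [538.3, 66.4, 62.8]
tcp_rot: [-3.142, 0.0, 0.384]
contact_force: [-0.1, -0.1, 0.5]
opening: 0.002
```

```bash
python3 - <<'E'
from h import *
s=r.sense();print(s["eef_pos"],s["qpos"])
c=r.camera_info("wrist")
im=r.grab_frame("wrist")[:,:,::-1].copy()
cv2.imwrite("pics/wrist5.png",im)
# marker/tape etc: use long bar tip, deck. just dial edges
for zz in (55,60,65,70,73,76): 
    print(zz,"top",ray("top",(310.3,200.7),zz)[0].round(1),"scene",ray("scene",(341.2,201.6),zz)[0].round(1))
E
```

```text
[538.28974433  66.40429741  62.78188693] [1.19975820e-01 4.05577534e-01 1.92457136e+00 7.78785120e-08
 8.11465076e-01 1.30694766e+00]
55 top [570.   79.1  55. ] scene [565.   84.6  55. ]
60 top [569.6  79.1  60. ] scene [566.6  81.9  60. ]
65 top [569.2  79.   65. ] scene [568.2  79.2  65. ]
70 top [568.7  78.9  70. ] scene [569.7  76.5  70. ]
73 top [568.5  78.9  73. ] scene [570.7  74.8  73. ]
76 top [568.2  78.8  76. ] scene [571.6  73.2  76. ]
```

View pics/wrist5.png

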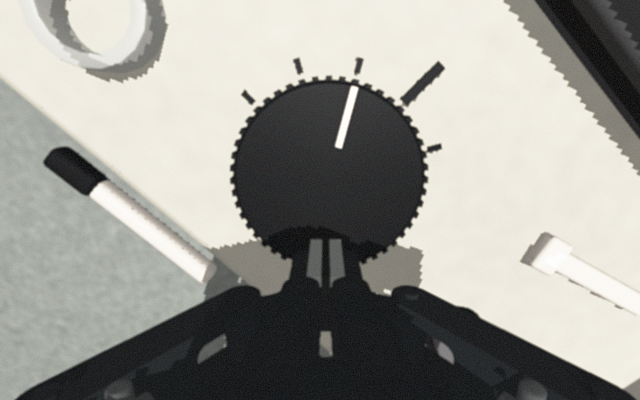

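```bash
python3 - <<'E'
from h import *
c=r.camera_info("wrist");R,_=cv2.Rodrigues(c["rvec"]); o=-R.T@np.array(c["tvec"]).reshape(3)
print(o,c["K"][0,0],c["dist_coeffs"],R[2])
im=cv2.imread("pics/wrist5.png");g=cv2.cvtColor(im,cv2.COLOR_BGR2GRAY)
m=(g<90).astype(np.uint8)
# rim points: radial scan from centre, upper part
pts=[]
for a in np.deg2rad(np.r_[-200:20:1.]):
    for q in np.arange(85,112,.5):
        x,y=330+q*np.cos(a),169+q*np.sin(a)
        if g[int(round(y)),int(round(x))]>110: pts.append((x,y));break
pts=np.array(pts)
for zz in (60,64,68,73):
    P=ray("wrist",pts,zz,c)[:,:2]
    A=np.c_[2*P,np.ones(len(P))];b=(P**2).sum(1);w=np.linalg.lstsq(A,b,rcond=None)[0]
    for _ in range(5):
        res=np.hypot(*(P-w[:2]).T); rr=np.sqrt(w[2]+w[:2]@w[:2]); k=abs(res-rr)<2; w=np.linalg.lstsq(A[k],b[k],rcond=None)[0]
    print(zz,w[:2],np.sqrt(w[2]+w[:2]@w[:2]),k.sum())
E
```

```text
[602.65759156  92.39170834 233.89889576] 337.7714731688902 [0.01333714 0.         0.         0.         0.        ] [-0.25107619 -0.10015327 -0.96277207]
60 [567.14879157  76.359054  ] 50.9412967518444 214
64 [567.96556041  76.72783505] 49.76955160582761 214
68 [568.78232925  77.0966161 ] 48.597806459802186 214
73 [569.80329031  77.55759241] 47.133125027278254 214
```

{"name": "jog_arm", "arguments": {"increments": "0 0 0.03 0 0 0 -1;0 0 0.03 0 0 0 -1;0 0 0.03 0 0 0 -1;0 0 0.03 0 0 0 -1;0 0 0.03 0 0 0 -1;0 0 0.03 0 0 0 -1;0 0 0 0 0 0 -1;0 0 0 0 0 0 -1"}}

```text
clock: 12.5
eef_pos: [538.3, 66.4, 61.0]
tcp_rot: [-3.142, 0.0, 0.384]
contact_force: [0.3, -0.0, 0.1]
opening: -0.001
```

```bash
python3 - <<'E'
from h import *
im=r.grab_frame("wrist")[:,:,::-1].copy()
z=cv2.resize(im[200:290,260:390],None,fx=6,fy=6,interpolation=cv2.INTER_CUBIC)
cv2.imwrite(f"pics/wrist6.png",np.clip(z.astype(float)*2,0,255).astype(np.uint8))
im=r.grab_frame("scene")[:,:,::-1].copy()
z=cv2.resize(im[165:235,290:390],None,fx=8,fy=8,interpolation=cv2.INTER_CUBIC)
cv2.imwrite(f"pics/scene6.png",np.clip(z.astype(float)*2,0,255).astype(np.uint8))
E
```

```text
(no output)
```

View pics/wrist6.png

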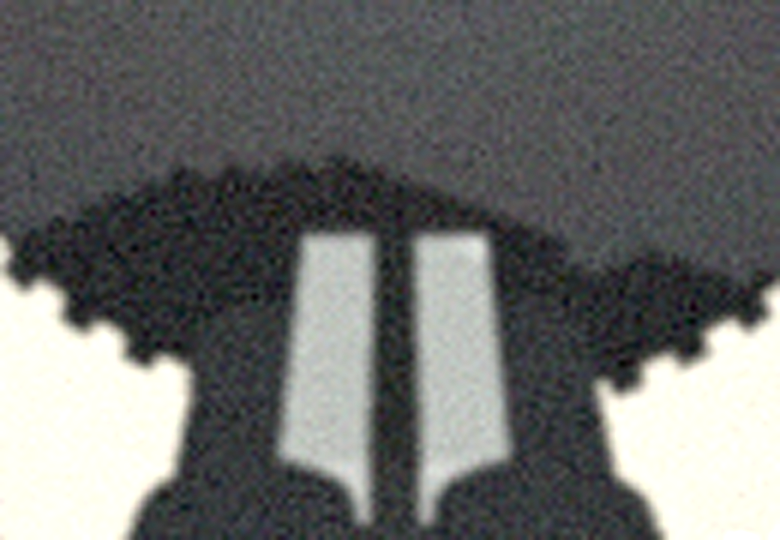

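View pics/scene6.png

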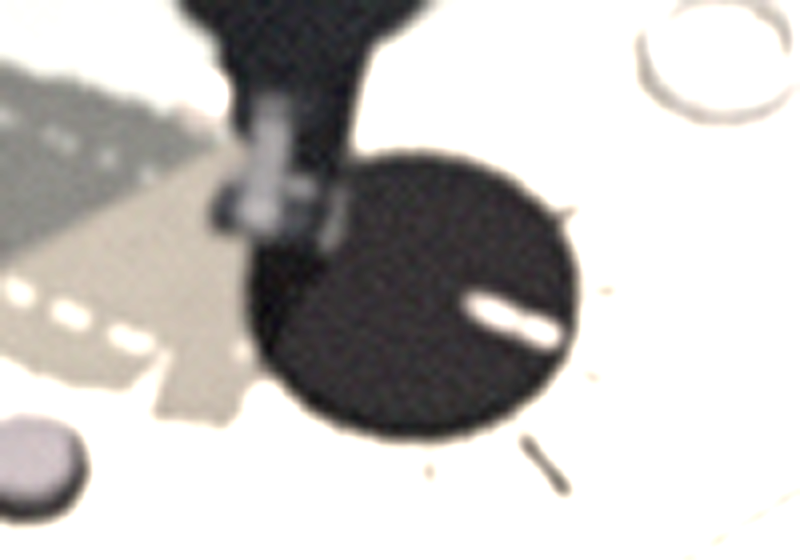

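{"name": "jog_arm", "arguments": {"increments": "0 0 0.03 0 0 0 -1;0 0 0.03 0 0 0 -1;0 0 0.03 0 0 0 -1;0 0 0.03 0 0 0 -1;0 0 0.03 0 0 0 -1;0 0 0.03 0 0 0 -1;0 0 0 0 0 0 -1;0 0 0 0 0 0 -1"}}

```text
clock: 13.4
eef_pos: [538.3, 66.4, 59.2]
tcp_rot: [-3.142, 0.0, 0.384]
contact_force: [0.6, -0.2, 0.3]
opening: 0.001
```

{"name": "jog_arm", "arguments": {"increments": "0 0 0.03 0 0 0 -1;0 0 0.03 0 0 0 -1;0 0 0.03 0 0 0 -1;0 0 0.03 0 0 0 -1;0 0 0.03 0 0 0 -1;0 0 0.03 0 0 0 -1;0 0 0.03 0 0 0 -1;0 0 0 0 0 0 -1"}}

```text
clock: 14.2
eef_pos: [538.3, 66.4, 57.0]
tcp_rot: [-3.142, 0.0, 0.384]
contact_force: [0.5, -1.3, -0.2]
opening: -0.002
```

{"name": "jog_arm", "arguments": {"increments": "0 0 0.03 0 0 0 -1;0 0 0 0 0 0 -1;0 0 0.03 0 0 0 -1;0 0 0 0 0 0 -1;0 0 0.03 0 0 0 -1;0 0 0 0 0 0 -1;0 0 0 0 0 0 -1;0 0 0 0 0 0 -1"}}

```text
clock: 15.0
eef_pos: [538.3, 66.4, 56.2]
tcp_rot: [-3.142, -0.0, 0.384]
contact_force: [0.4, -0.3, -0.5]
opening: -0.004
```

```bash
python3 - <<'E'
from h import *
s=r.sense();print(s["contact_force"],s["wrist_torque"],s["joint_efforts"])
im=r.grab_frame("wrist")[:,:,::-1].copy()
z=cv2.resize(im[160:290,240:410],None,fx=4,fy=4,interpolation=cv2.INTER_CUBIC)
cv2.imwrite(f"pics/wrist7.png",np.clip(z.astype(float)*2,0,255).astype(np.uint8))
E
```

```text
[ 0.43802495 -0.28386141 -0.49146336] [ 0.04307661 -0.01757731  0.00756074] [-3.40090619e-04 -5.56777811e+01 -2.49982703e+01  2.13747794e-04
  1.14153107e-03 -3.99418832e-05]
```

View pics/wrist7.png

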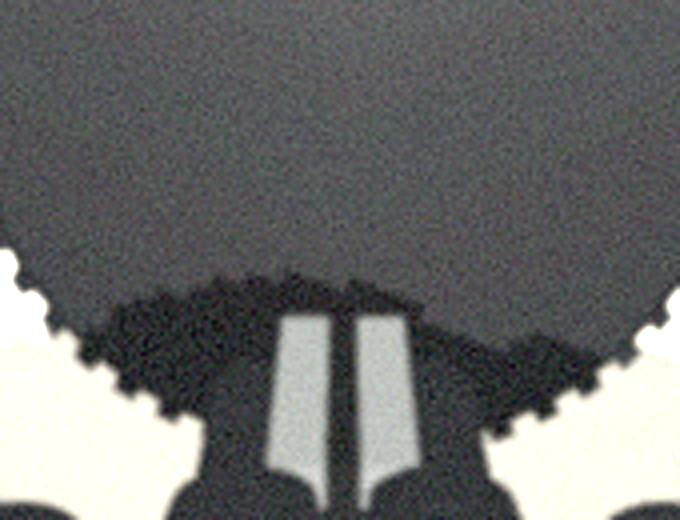

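```bash
python3 - <<'E'
from h import *
s=r.sense(); p=s["eef_pos"]; c=r.camera_info("wrist")
tx=np.array([np.cos(.384),np.sin(.384),0])
for fx in (0,6,11):
  for dz in (0,10,20,30): print(fx,dz,proj("wrist",[p+tx*fx+[0,0,dz]],c)[0].round(1))
# scene blob tip: pixel (332,196)
o=ray("scene",(332,196),60)[0];o2=ray("scene",(332,196),80)[0];print(o,o2)
E
```

```text
0 0 [325.7 236.1]
0 10 [325.7 243.5]
0 20 [325.7 251.7]
0 30 [325.7 261. ]
6 0 [325.7 225.8]
6 10 [325.7 232.6]
6 20 [325.7 240.2]
6 30 [325.7 248.9]
11 0 [325.7 216.9]
11 10 [325.7 223.3]
11 20 [325.7 230.5]
11 30 [325.7 238.6]
[540.70772352  83.17186235  60.        ] [547.56392422  72.29861999  80.        ]
```

{"name": "jog_arm", "arguments": {"increments": "0 0 0.03 0 0 0 -1;0 0 0.03 0 0 0 -1;0 0 0.03 0 0 0 -1;0 0 0.03 0 0 0 -1;0 0 0.03 0 0 0 -1;0 0 0.03 0 0 0 -1;0 0 0.03 0 0 0 -1;0 0 0 0 0 0 -1"}}

```text
clock: 15.85
eef_pos: [538.2, 66.4, 54.0]
tcp_rot: [-3.142, 0.0, 0.384]
contact_force: [-0.2, -0.1, -0.7]
opening: 0.001
```

{"name": "jog_arm", "arguments": {"increments": "0 0 0.03 0 0 0 -1;0 0 0.03 0 0 0 -1;0 0 0.03 0 0 0 -1;0 0 0.03 0 0 0 -1;0 0 0.03 0 0 0 -1;0 0 0.03 0 0 0 -1;0 0 0.03 0 0 0 -1;0 0 0 0 0 0 -1"}}

```text
clock: 16.65
eef_pos: [538.3, 66.4, 51.9]
tcp_rot: [-3.142, 0.0, 0.384]
contact_force: [-0.5, -0.0, 0.1]
opening: -0.0
```

{"name": "jog_arm", "arguments": {"increments": "0 0 0.04 0 0 0 -1;0 0 0.04 0 0 0 -1;0 0 0.04 0 0 0 -1;0 0 0.04 0 0 0 -1;0 0 0.04 0 0 0 -1;0 0 0.04 0 0 0 -1;0 0 0.01 0 0 0 -1;0 0 0 0 0 0 -1"}}

```text
clock: 17.45
eef_pos: [538.3, 66.4, 49.5]
tcp_rot: [-3.142, 0.0, 0.384]
contact_force: [0.6, 0.4, -0.2]
opening: 0.002
```

```bash
python3 - <<'E'
from h import *
s=r.sense();print(s["contact_force"])
for n,b,f in(("wrist",(150,300,230,430),4),("scene",(165,235,290,390),8)):
    im=r.grab_frame(n)[:,:,::-1].copy()
    z=cv2.resize(im[b[0]:b[1],b[2]:b[3]],None,fx=f,fy=f,interpolation=cv2.INTER_CUBIC)
    cv2.imwrite(f"pics/{n}8.png",np.clip(z.astype(float)*2,0,255).astype(np.uint8))
E
```

```text
[ 0.55648705  0.44108781 -0.15241405]
```

View pics/wrist8.png

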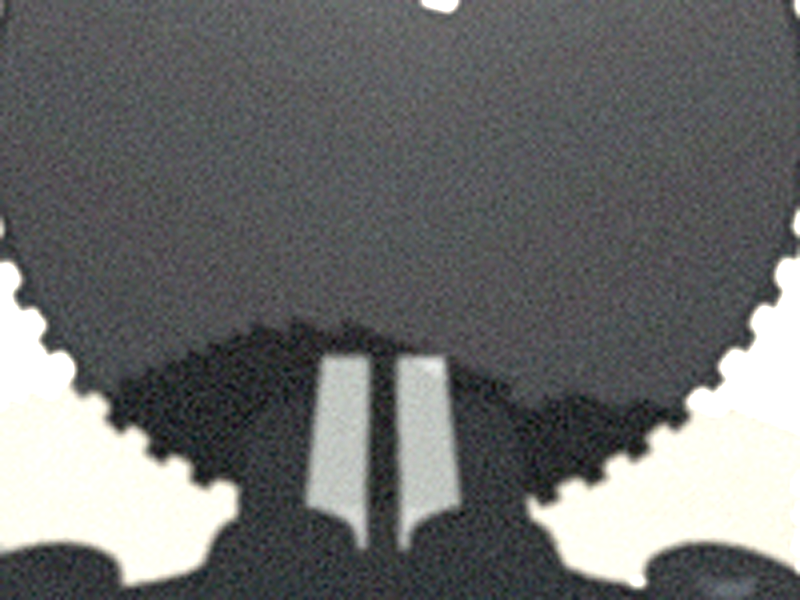

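View pics/scene8.png

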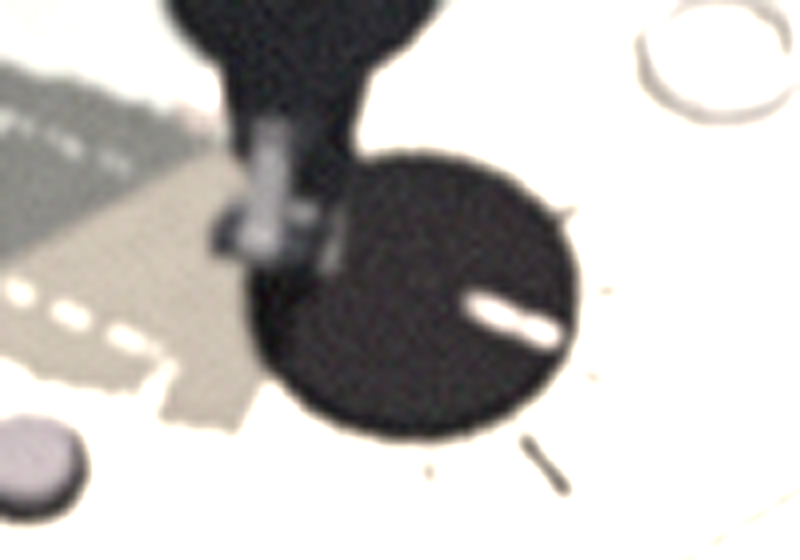

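```bash
python3 - <<'E'
from h import *
p=r.sense()["eef_pos"]; c=r.camera_info("wrist")
tx=np.array([np.cos(.384),np.sin(.384),0]);ty=np.array([np.sin(.384),-np.cos(.384),0])
for fx in (-11,0,11):
  for z in (49.5,73,80,90): 
    q=p+tx*fx;q[2]=z; print(fx,z,proj("wrist",[q],c)[0].round(1),proj("scene",[q])[0].round(1))
# dial centre fit now vs wrist
print(proj("wrist",[[569.5,77.4,73]],c))
# finger width scale: px per mm at heights
for z in (50,73,90): print(z,[ (proj("wrist",[np.r_[(p+ty*10+tx*11)[:2],z]],c)-proj("wrist",[np.r_[(p+tx*11)[:2],z]],c))[0]/10])
E
```

```text
-11 49.5 [325.7 254.8] [322.5 202.3]
-11 73 [325.7 275.7] [322.4 196.8]
-11 80 [325.7 283.1] [322.4 195.2]
-11 90 [325.7 294.8] [322.3 192.7]
0 49.5 [325.7 236.2] [327.1 203.1]
0 73 [325.7 254.8] [327.1 197.6]
0 80 [325.7 261.5] [327.1 196. ]
0 90 [325.7 272. ] [327.1 193.5]
11 49.5 [325.7 217. ] [331.8 203.9]
11 73 [325.7 233.2] [331.9 198.4]
11 80 [325.7 239. ] [331.9 196.7]
11 90 [325.7 248.3] [332.  194.3]
[[328.94616863 187.41598628]]
50 [array([ 1.87636554e+00, -1.13251923e-03])]
73 [array([ 2.13977288e+00, -1.06935118e-03])]
90 [array([ 2.38763401e+00, -9.38774953e-04])]
```

{"name": "jog_arm", "arguments": {"increments": "0 0 0.03 0 0 0 -1;0 0 0.03 0 0 0 -1;0 0 0.03 0 0 0 -1;0 0 0.03 0 0 0 -1;0 0 0.03 0 0 0 -1;0 0 0.03 0 0 0 -1;0 0 0.03 0 0 0 -1;0 0 0 0 0 0 -1"}}

```text
clock: 18.35
eef_pos: [538.3, 66.4, 47.3]
tcp_rot: [-3.142, 0.0, 0.384]
contact_force: [-0.0, -0.2, -0.0]
opening: -0.002
```

{"name": "jog_arm", "arguments": {"increments": "0 0 0.03 0 0 0 -1;0 0 0.03 0 0 0 -1;0 0 0.03 0 0 0 -1;0 0 0.03 0 0 0 -1;0 0 0.03 0 0 0 -1;0 0 0.03 0 0 0 -1;0 0 0.03 0 0 0 -1;0 0 0 0 0 0 -1"}}

```text
clock: 19.15
eef_pos: [538.3, 66.4, 45.3]
tcp_rot: [-3.142, 0.0, 0.384]
contact_force: [0.2, 0.8, -0.4]
opening: -0.003
```

{"name": "jog_arm", "arguments": {"increments": "0 0 0.03 0 0 0 -1;0 0 0.03 0 0 0 -1;0 0 0.03 0 0 0 -1;0 0 0.03 0 0 0 -1;0 0 0.03 0 0 0 -1;0 0 0.03 0 0 0 -1;0 0 0.03 0 0 0 -1;0 0 0 0 0 0 -1"}}

```text
clock: 19.95
eef_pos: [538.4, 66.3, 44.8]
tcp_rot: [3.141, -0.0, 0.384]
contact_force: [-7.6, -2.2, 21.9]
opening: 0.0
```

{"name": "jog_arm", "arguments": {"increments": "0 0 -0.06 0 0 0 -1;0.01 -0.29 0 0 0 0.087 -1;0.01 -0.29 0 0 0 0.087 -1;0.01 -0.29 0 0 0 0.087 -1;0.01 -0.29 0 0 0 0.087 -1;0.01 -0.29 0 0 0 0.087 -1;0.01 -0.29 0 0 0 0.087 -1;0 0 0 0 0 0 -1"}}

```text
clock: 20.75
eef_pos: [537.3, 83.7, 45.0]
tcp_rot: [-3.141, -0.002, -0.141]
contact_force: [-0.7, -2.3, 12.8]
opening: -0.002
```

```bash
python3 - <<'E'
from h import *
s=r.sense();print(s["contact_force"],s["eef_pos"],s["tcp_rot"])
im=r.grab_frame("wrist")[:,:,::-1].copy()
cv2.imwrite(f"pics/wrist9.png",im)
E
```

```text
[-0.67050468 -2.31347541 12.83462234] [537.27502949  83.68721167  45.02196332] [-3.14119729e+00 -2.37420283e-03 -1.40836003e-01]
```

View pics/wrist9.png

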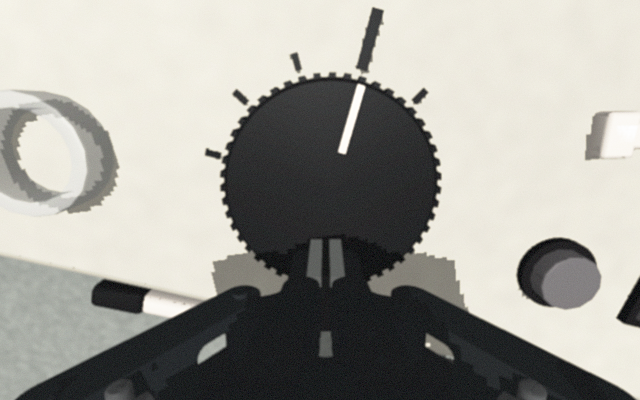

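The pointer at (350,118) now lines up with the long bar at (370,40). Next I'll locate the key from this view, then lift.

```bash
python3 - <<'E'
from h import *
c=r.camera_info("wrist")
im=cv2.imread("pics/wrist9.png");g=cv2.cvtColor(im,cv2.COLOR_BGR2GRAY)
roi=g[225:325,505:612]; print(g[283,571],g[245,545])
m=((roi>70)&(roi<165)).astype(np.uint8)
m=cv2.morphologyEx(m,cv2.MORPH_OPEN,np.ones((3,3)))
for k in cv2.findContours(m,cv2.RETR_EXTERNAL,cv2.CHAIN_APPROX_NONE)[0]:
    if cv2.contourArea(k)>200:
        e=cv2.fitEllipse(cv2.convexHull(k)); ct=np.array(e[0])+[505,225]; print(ct,e,ray("wrist",ct,74,c))
# manual edges of the cap: 
print(ray("wrist",[(571,283),(330,182)],74,c))
E
```

```text
131 29
[568.3540535  278.51174927] ((63.35405349731445, 53.511749267578125), (59.777034759521484, 62.89308547973633), 83.94633483886719) [[512.36573737 -26.21936627  74.        ]]
[[509.84699189 -27.53041464  74.        ]
 [573.21548085  77.08723147  74.        ]]
```

{"name": "jog_arm", "arguments": {"increments": "0 0 -0.3 0 0 0 -1;0 0 -1 0 0 0 -1;0 0 -1.5 0 0 0 -1;0 0 0 0 0 0 -1;0 0 0 0 0 0 -1;0 0 0 0 0 0 -1;0 0 0 0 0 0 -1;0 0 0 0 0 0 -1"}}

```text
clock: 21.6
eef_pos: [535.7, 83.4, 71.3]
tcp_rot: [3.141, 0.001, -0.138]
contact_force: [-0.1, -0.2, 0.5]
opening: 0.005
```

```bash
python3 - <<'E'
from h import *
s=r.sense();print(s["contact_force"],s["eef_pos"],s["tcp_rot"])
c=r.camera_info("wrist");im=r.grab_frame("wrist")[:,:,::-1].copy()
for p in proj("wrist",[[569.5,77.4,73],[509.5,-27.5,74]],c): cv2.circle(im,tuple(int(v) for v in p),2,(0,0,255),-1)
cv2.imwrite(f"pics/wrist10.png",im)
np.savez("cam10.npz",K=c["K"],d=c["dist_coeffs"],rv=c["rvec"],tv=c["tvec"])
E
```

```text
[-0.10319576 -0.16378205  0.53491435] [535.70933281  83.40243486  71.30877617] [ 3.14132851e+00  8.04879924e-04 -1.38202040e-01]
```

View pics/wrist10.png

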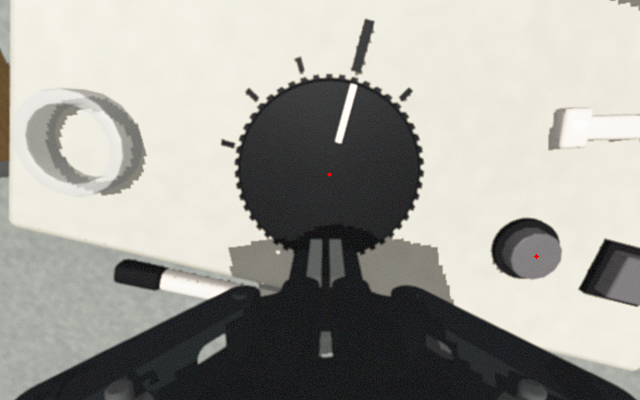

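The dial is released, and its pointer at (347,113) is aligned with the long bar at (364,45). Now I'll move over the round key.

{"name": "jog_arm", "arguments": {"increments": "-0.27 2.8 0 0 0 0 -1;-0.27 2.8 0 0 0 0 -1;-0.27 2.8 0 0 0 0 -1;-0.27 2.94 0 0 0 0 -1;0 0 0.7 0 0 0 -1;0 0 0.7 0 0 0 -1;0 0 0 0 0 0 -1;0 0 0 0 0 0 -1"}}

```text
clock: 22.45
eef_pos: [509.7, -26.5, 57.4]
tcp_rot: [-3.142, 0.001, -0.137]
contact_force: [-0.3, 0.7, 0.7]
opening: 0.003
```

```bash
python3 - <<'E'
from h import *
s=r.sense();print(s["contact_force"],s["eef_pos"],s["tcp_rot"])
im=r.grab_frame("wrist")[:,:,::-1].copy()
cv2.imwrite(f"pics/wrist11.png",im)
im=r.grab_frame("scene")[:,:,::-1].copy()
cv2.imwrite(f"pics/scene11.png",cv2.resize(im[165:265,240:400],None,fx=5,fy=5))
im=r.grab_frame("top")[:,:,::-1].copy()
cv2.imwrite(f"pics/top11.png",cv2.resize(im[141:261,231:391],None,fx=5,fy=5))
E
```

```text
[-0.26620014  0.69009895  0.69775231] [509.6860941  -26.53599726  57.39430569] [-3.14152153e+00  7.57349873e-04 -1.37247114e-01]
```

View pics/wrist11.png

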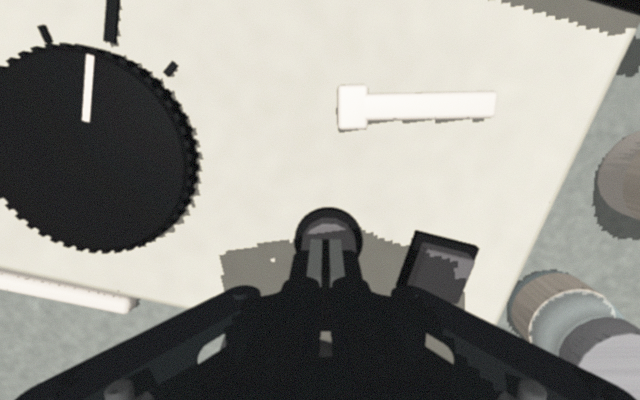

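View pics/scene11.png

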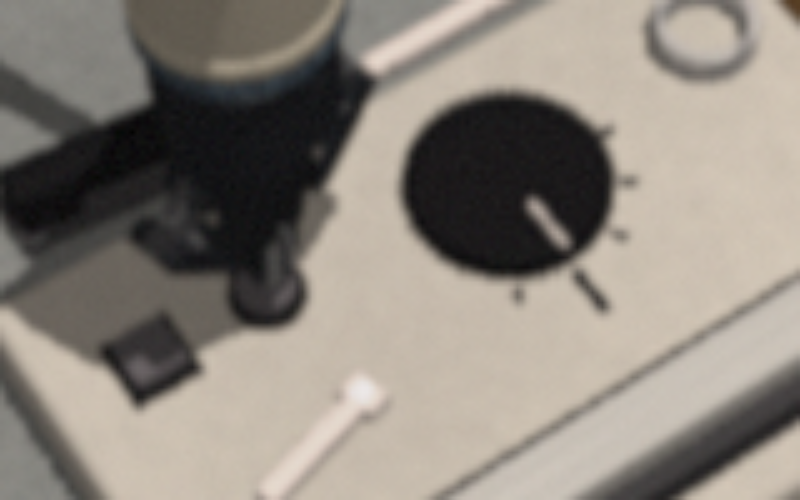

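View pics/top11.png

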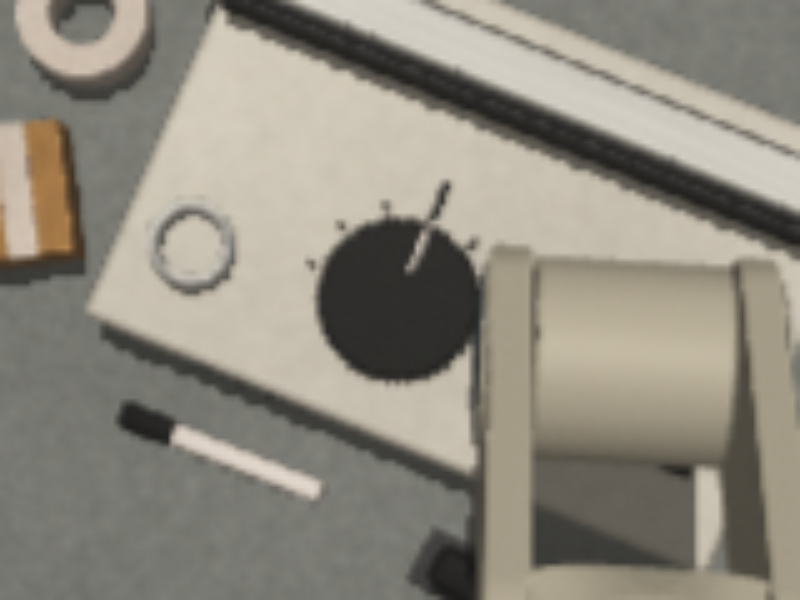

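Both views show the pointer in line with the long bar. The tip is above the round key and the other items haven't moved. Now I'll press.

{"name": "jog_arm", "arguments": {"increments": "0 0 0.5 0 0 0 -1;0 0 0.4 0 0 0 -1;0 0 0.2 0 0 0 -1;0 0 0.15 0 0 0 -1;0 0 0.15 0 0 0 -1;0 0 0 0 0 0 -1;0 0 0 0 0 0 -1;0 0 0 0 0 0 -1"}}

```text
clock: 23.4
eef_pos: [509.6, -27.4, 43.9]
tcp_rot: [3.142, 0.0, -0.138]
contact_force: [-1.8, 0.7, 2.3]
opening: -0.0
```

{"name": "jog_arm", "arguments": {"increments": "0 0 0.1 0 0 0 -1;0 0 0.1 0 0 0 -1;0 0 0.1 0 0 0 -1;0 0 0.05 0 0 0 -1;0 0 0 0 0 0 -1;0 0 0 0 0 0 -1;0 0 0 0 0 0 -1;0 0 0 0 0 0 -1"}}

```text
clock: 24.2
eef_pos: [509.8, -27.4, 40.3]
tcp_rot: [3.142, -0.0, -0.138]
contact_force: [-1.5, 0.3, 3.6]
opening: -0.001
```

{"name": "jog_arm", "arguments": {"increments": "0 0 0.05 0 0 0 -1;0 0 0.05 0 0 0 -1;0 0 0.05 0 0 0 -1;0 0 0 0 0 0 -1;0 0 0 0 0 0 -1;0 0 0 0 0 0 -1;0 0 0 0 0 0 -1;0 0 0 0 0 0 -1"}}

```text
clock: 25.0
eef_pos: [509.8, -27.4, 40.0]
tcp_rot: [-3.142, -0.0, -0.138]
contact_force: [-7.2, 1.1, 22.7]
opening: 0.002
```

The force jumped to 23 N at about 6 mm of travel, so the key is on its stop. Lifting clear and checking.

{"name": "jog_arm", "arguments": {"increments": "0 0 -0.4 0 0 0 -1;0 0 -0.6 0 0 0 -1;0 0 -1.5 0 0 0 -1;0 0 -3 0 0 0 -1;-2 0 -4 0 0 0 -1;-4 0 -3 0 0 0 -1;-4 0 0 0 0 0 -1;0 0 0 0 0 0 -1"}}

```text
clock: 25.8
eef_pos: [406.3, -13.2, 164.0]
tcp_rot: [3.141, 0.002, -0.138]
contact_force: [0.2, 0.2, 0.3]
opening: 0.005
```

```bash
python3 - <<'E'
from h import *
s=r.sense();print(s["contact_force"],s["eef_pos"],s["clock"])
im=r.grab_frame("wrist")[:,:,::-1].copy()
cv2.imwrite(f"pics/wrist12.png",im)
im=r.grab_frame("scene")[:,:,::-1].copy()
cv2.imwrite(f"pics/scene12.png",im)
E
```

```text
[0.16246167 0.24313658 0.31950163] [406.32356858 -13.21721688 163.97459324] 25.8
```

View pics/wrist12.png

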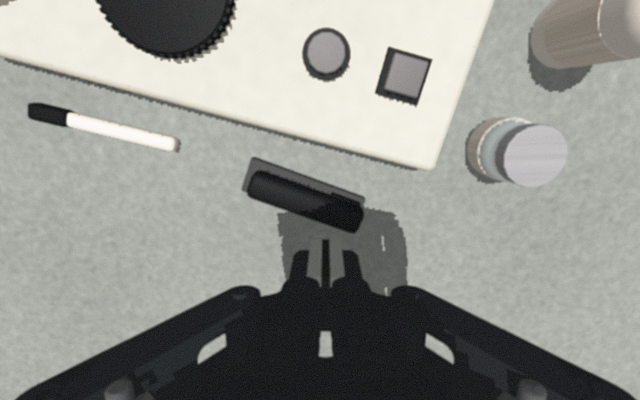

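View pics/scene12.png

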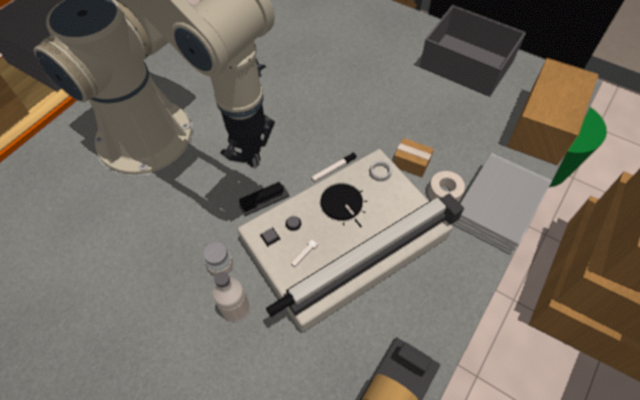

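The arm is clear. Both keys are up at (326,53) and (405,76) in the wrist view. In the scene view the pointer is in line with the bar and everything else is where it was. I'm handing in.

```bash
python3 -c "
from rig import r
print(r.sign_off())"
```

```text
the job is handed in; nothing more can be done
None
```

I turned the dial one click clockwise, from about -30° to the long bar, with the shut fingertips on its top face at about 13 N. I then pressed the round start key and let it come up. The job was handed in at 25.8 s of the 45 s allowed.

**Last checks:**
- **Dial:** after I let go, the wrist, top and scene views all showed the pointer in line with the long bar.
- **Round key:** the spring force rose to about 3.6 N, then jumped to about 23 N at roughly 6 mm of travel, so it reached its stop. It looked up again in the last pictures.
- **Other things:** the square key was up and not touched, and none of the loose items I could see had moved.
- **Robot:** it was clear of everything, with about 0 N on the tool.

**One disagreement:** the fingertips touched the dial only when the reported TCP height was about 45 mm, against the 73 mm given for the dial top. The reported TCP therefore lay about 28 mm beyond the real fingertips. I found the contact height by force and used it for the key as well.

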